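# Roll the printer roller into the V-rest

## Robot

A 6-joint arm with a two-finger parallel gripper is mounted at the origin on the work surface. World frame = base frame: x ahead of the robot, y to its left, z up, the work surface at z = 0. Lengths are in m, angles in rad, forces in N, time in s.
With the tool pointing down it reaches from about 0.275 to 0.825 m from the base axis. Payload 5.2 kg.
Tool frame: the origin (TCP) lies on the centre line of the jaws, within the pads' length; the fingertips stand 8 mm ahead of it and the grasp point (between the pads) lies 11 mm behind it; z points along the fingers, y is the line along which they close (so a half turn about z gives the same grasp; the last joint's range is limited). The gripper opens to 93 mm and grips with 3 to 60 N. Pads are 15 mm wide; open, the fingers measure 128 mm over their backs; the gripper's body (75 mm by 188 mm) begins 65 mm behind the grasp point.
Start: joints at [-1.348, 0.259, 1.535, -0, 1.348, -0.203], TCP at [0.227, -0.501, 0.227] pointing down, gripper open.
Joint ranges: [-3.14, 3.14], [-0.91, 2.08], [0.19, 2.58], [-1.22, 4.36], [0.22, 2.71], [-3.12, 3.12]. Speed limits (rad/s): [2.57, 2.57, 3.14, 3.14, 3.14, 3.14].

## Interface

Orientations are given as a unit quaternion [w, x, y, z].
In Python, from station import state, camera, order gives the robot as it stands.
- The arm moves only by the tool play_rows, never from a script. Its argument "moves" is one flat list of numbers, 5 for each row, row after row: the closure, from -1 (fully open) to 1 (shut), so that 0 is half open, then the shift along the tool's x, y, z normalised to -1 to 1, where 1 is 12 cm, then the turn about the tool's z normalised to -1 to 1, where 1 is 90 degrees. In form: [hand, dx, dy, dz, turn, hand, dx, dy, dz, turn, ...]. A call has 1 to 10 rows; each row is the pose to reach, as a shift and turn from the pose commanded when the call began, along the tool's axes at that moment; what a row does not reach only later rows make up. A row lasts 1/12 s, in which the tool goes at most 41.7 mm and 7.16 degrees, less where a joint would pass 70% of its speed; a pose out of reach is approached as far as the arm can. A call with a number of a shift or a turn outside -1 to 1 is refused whole. A call with a gripper value outside its range is refused whole. The fingers move at their own pace and stop on an object; "newtons" is the grip in N (left out, the last holds). Time passes only in rows, so rows that repeat a pose let the fingers close. It gives the time, the measured TCP pose, the force, the opening and the grip force at its end, in the units of the state.
- state(): the state, without advancing time (a new reading comes with each control period).
- camera(name): name is "scene" or "top" or "wrist"; returns a dict with "color" (384x512x3 uint8, red, green, blue), "z_map" (384x512 float32, m along the optical axis (not along the pixel's ray), 0 where there is no reading), "mtx" (3x3 intrinsics, pixels), "origin" and "orientation" of the camera in the world. Camera axes: x right, y down, z forward; pixel columns grow to the right and rows downward; lengths in m; the calibration is good to about 2 mm. A picture is of the moment at which its call begins.
- order.finish_job(): hands the job in; it is judged then, once.
The state is a dict: "time": time; "joint_pos": joint angles; "joint_velocities": joint speeds; "joint_torque": joint torques, N m; "position": TCP position; "eef_rot": TCP orientation; "ft_force": force on the tool from outside, world axes, zero at the start; "torque": the same for the moment, N m; "finger_gap": opening from 0.0 (shut) to 1.0 (fully open); "grip_force": force on a finger pad.
Only numpy, scipy, OpenCV 4.12 (cv2) and the standard library are available. Lean on these libraries where they do the work, as an engineer would, in place of code of your own. Each camera call takes 0.05 s, during which the arm holds its last target. There are 200 camera calls.

## Task

Roll the long steel printer roller along the bench and up the ramp until it drops into the V of the aluminium rest, lying straight in it; then push it along the V by its end until its other end is up against the rest's stop plate. Only push it with the fingers: do not pick it up, and leave everything else on the bench where it is. Finish with the roller lying still and the hand clear of it.

Things in the scene. Friction and masses are not known exactly. Their poses are not given: they have to be found in the camera images.
- roller: Plain polished steel bar, 34 diameter x 150 long, 0.28-0.56 kg, smooth (friction about 0.2 on bench and rest; rubbery fingers may cling to it). Lies loose in front of the rest's ramp and rolls freely; starts 20-40 to the -x side of the rest's origin. Origin at its centre, on its axis (17 above the bench at the start); x along its axis (ends alike); y and z turn as it rolls.
- cradle: Aluminium V-rest, fixed; place and yaw vary. Origin on the bench under the V's bottom; x along the V, y the way the roller is rolled in, z up. 90 degree V, bottom 1 above the bench, from x = -62 (open end) to +85 (stop). Far flank rises to 25 high at y = +24, block behind to +42. A roller seated in the V has its axis at y = 0, 25 above the bench.
- lip (a point): Middle of the V's near lip: cradle x = +11.5, y = -13, 14 above the bench. A flat ramp, as wide as the V (147), climbs to it towards +y from bench level at y = -103; past the lip the roller drops 6 into the V. Axes as the cradle's.
- stop_face (a point): Face of the dark steel stop plate (12 thick, 36 high, y = -30 to +42) that the roller's end must touch: cradle x = +85, y = 0, 25 above the bench. Axes as the cradle's. A roller against it has its centre at cradle x = +10 and its other end at x = -65, sticking out 3 past the V's open end; it is pushed there from that end towards +x.
- spare: Bystander, to be left alone: a short black rubber roller standing upright, 26 diameter x 70 high; origin at the centre of its underside.
- jar: Bystander, to be left alone: a small amber jar with a white lid, 48 diameter x 62 high; origin at the centre of its underside.
- tin: Bystander, to be left alone: a small open steel tin, 56 diameter x 45 high; origin at the centre of its underside.
- driver: Bystander, to be left alone: a screwdriver with a green handle, lying, about 200 long; origin under its middle, x along it towards the blade.
- brush: Bystander, to be left alone: a flat wooden-handled cleaning brush, lying; origin under its middle, x along it towards the bristles.
Things that resemble listed ones, but are neither listed nor needed, are in the scene too. What is meant by the roller is not brown, purple or red, and is the smaller of those in its own colour.

How it is judged:
On the way, in this order (a step that is already met when the one before it is completed fails the run):
1. the roller has rolled at least a quarter turn about its axis before it reaches the V (angle between roller's own z axis and vertical above 1.5 rad and y of roller in the frame of cradle below -0.03 m).
2. the roller has dropped into the V and lies straight in it (y of roller in the frame of cradle between -0.004 and 0.004 m and z of roller in the frame of cradle between 0.021 and 0.0285 m and angle between the x axis of roller and the x axis of cradle, either way round below 0.06 rad), for 0.2 s.
At the end, for the whole second after the job is handed in: The roller lies still in the V (axis within 4 mm of the V's middle, at its seated height within 4 mm, within 0.06 rad of the V's direction), its end within 4 mm of the stop plate, with nothing touching it. No bystander has been moved more than 20 mm (all of step 2 and x of roller in the frame of stop_face above -0.079 m and linear speed of roller below 0.01 m/s and angular speed of roller below 0.2 rad/s).
It fails at once if the roller is lifted off the bench before the ramp (height (world z) of roller above 0.024 m and y of roller in the frame of cradle below -0.13 m).
It fails at once if the roller is lifted (more than 8 mm above its height on the lip) (height (world z) of roller above 0.04 m).
It fails at once if a bystander is moved more than 20 mm (distance of any of spare, jar, tin, driver, brush from where it was at the start of the episode above 0.02 m).
It also fails if it takes over 64 s, if anything falls off the work surface, if the arm or the gripper's body presses on something with over 40 N, if the wrist force passes 120 N, or if a joint passes its speed limit or range.

## Working session

There is one attempt and no reset: what is moved stays moved. The work goes in short steps, Python scripts to look and compute and a tool call to move; the robot and the scene stay as the last step left them, time stands still between calls to the robot, and variables do not carry over. Pictures are saved under pics/ and viewed, at most 10 in all, crops included, and the job is handed in when it is done.

Besides the shell and the picture viewer there is one more tool, called after "Request:" in YAML: its name, and indented under it one key for each argument. play_rows: Moves the arm, as the interface text tells. Scaled input: -1 to 1 covers 12 cm each way for a shift and 90 degrees each way for a turn. Its arguments: {"type":"object","properties":{"moves":{"type":"array","items":{"type":"number"}},"newtons":{"type":"number"}},"required":["moves"]}

```bash
mkdir -p pics
cat > h.py <<'E'
import numpy as np, cv2
from scipy.spatial.transform import Rotation as R
from station import state, camera, order
def rot(q): return R.from_quat([q[1],q[2],q[3],q[0]]).as_matrix()
def cloud(c):
    z=c["z_map"]; K=np.array(c["mtx"]); v,u=np.indices(z.shape)
    p=np.stack([(u-K[0,2])/K[0,0]*z,(v-K[1,2])/K[1,1]*z,z],-1)
    w=p@rot(c["orientation"]).T+np.array(c["origin"]); w[z==0]=np.nan
    return w
E
python3 - <<'E'
from h import *
import pickle
for n in("top","scene"):
    c=camera(n); pickle.dump(c,open(n+".pkl","wb")); cv2.imwrite(f"pics/{n}0.png",cv2.cvtColor(c["color"],cv2.COLOR_RGB2BGR))
    print(n,c["origin"],c["orientation"])
s=state();print(s)
E
```

```text
top [0.29377492 0.04444424 1.47021305] [-0.0469182   0.71059864 -0.70043158  0.04736943]
scene [ 1.48114859 -0.13446265  0.85251954] [-0.32940106  0.69176778  0.57614294 -0.28462536]
{'time': 0.1, 'joint_pos': array([-1.34780236e+00,  2.59278345e-01,  1.53595533e+00, -1.08135448e-05,
        1.34801277e+00, -2.02771272e-01]), 'joint_velocities': array([-0.00070639, -0.00136738, -0.00220096, -0.00076546, -0.00028789,
        0.00029719]), 'joint_torque': array([ 1.47432362e-03, -4.38209867e+01, -2.84644210e+01,  7.20225857e-02,
        3.62108171e-02, -4.69401891e-05]), 'position': array([ 0.22708441, -0.50040831,  0.22590376]), 'eef_rot': array([-8.26798191e-04,  9.77425354e-01,  2.11279421e-01, -1.36327597e-05]), 'ft_force': array([ 0.15110796,  0.04412604, -0.21003378]), 'torque': array([ 0.00697959, -0.04049461, -0.03410067]), 'grip_force': 0.0, 'finger_gap': 0.999772035990228}
```

View pics/top0.png

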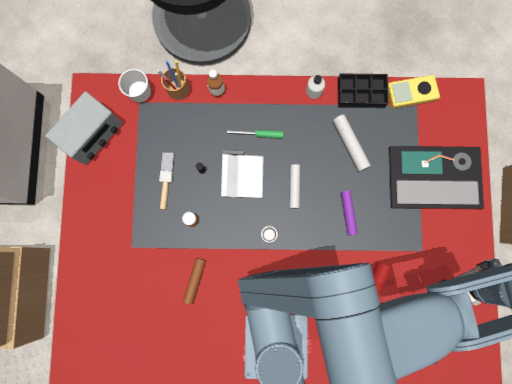

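View pics/scene0.png

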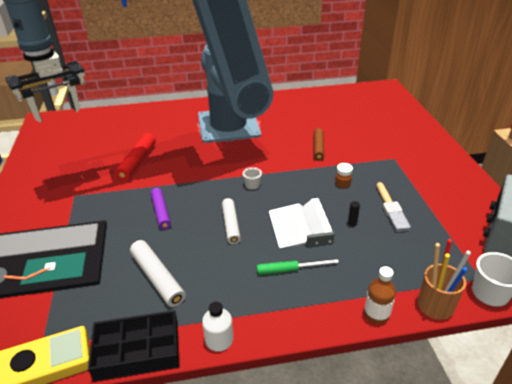

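Top view: the candidates are the small steel bar (295,186), the larger steel bar (351,143), purple (349,212), brown (195,281) and red (383,285). By the description I choose (295,186). The rest is at (243,175), with its stop at the top (233,153) and the ramp on the right. Next I'll measure and take a close crop.

Run:
```python
from h import *
import pickle
out=[]
for n,box in(("top",(125,225,190,320)),("scene",(185,260,210,345))):
    c=pickle.load(open(n+".pkl","rb")); w=cloud(c)
    r0,r1,c0,c1=box
    im=cv2.cvtColor(c["color"],cv2.COLOR_RGB2BGR)[r0:r1,c0:c1]
    out.append(cv2.resize(im,(560,430),interpolation=cv2.INTER_CUBIC) if 0 else cv2.resize(im,None,fx=3,fy=3,interpolation=cv2.INTER_CUBIC))
    # roller: points near; find by height>8mm
    rr,cc=np.indices(w.shape[:2])
    m=((cc>283)&(cc<307)&(rr>158)&(rr<214)) if n=="top" else ((cc>215)&(cc<246)&(rr>192)&(rr<248))
    bench=np.nanmedian(w[m&(w[...,2]<.006)][:,2]); 
    p=w[m&(w[...,2]>.012)]
    rect=cv2.minAreaRect(p[:,:2].astype(np.float32)*1000)
    print(n,"bench",bench,"roller",len(p),rect,p[:,2].max(),cv2.boxPoints(rect).round(1).tolist())
    wr=w.copy()
    m=((cc>215)&(cc<268)&(rr>145)&(rr<205)) if n=="top" else ((cc>262)&(cc<335)&(rr>195)&(rr<252))
    q=w[m&(w[...,2]>.017)]; rect=cv2.minAreaRect(q[:,:2].astype(np.float32)*1000)
    print("block",len(q),rect,cv2.boxPoints(rect).round(1).tolist(),q[:,2].max())
    q=w[m&(w[...,2]>.004)]; rect=cv2.minAreaRect(q[:,:2].astype(np.float32)*1000)
    print("all",len(q),rect,cv2.boxPoints(rect).round(1).tolist())
    q=w[m&(w[...,2]>.029)]; print("stop",len(q),q.min(0),q.max(0),np.median(q,0))
h=max(o.shape[0] for o in out)
cv2.imwrite("pics/crop.png",np.hstack([cv2.copyMakeBorder(o,0,h-o.shape[0],0,0,0) for o in out]))
```

```text
top bench 0.0010361296394352237 roller 415 ((538.2809448242188, -58.38224411010742), (32.78073501586914, 149.7620086669922), 88.67094421386719) 0.04114764477660193 [[463.0, -73.0], [612.7999877929688, -76.5], [613.5, -43.70000076293945], [463.79998779296875, -40.29999923706055]]
block 448 ((580.5555419921875, 151.21893310546875), (84.7618408203125, 159.8356475830078), 89.43428802490234) [[500.20001220703125, 109.5999984741211], [660.0999755859375, 108.0999984741211], [660.9000244140625, 192.8000030517578], [501.1000061035156, 194.39999389648438]] 0.0450884766008699
all 1765 ((579.5426025390625, 125.48934936523438), (207.42340087890625, 180.3375244140625), 0.77838534116745) [[474.6000061035156, 214.1999969482422], [477.1000061035156, 33.900001525878906], [684.5, 36.70000076293945], [682.0, 217.10000610351562]]
stop 112 [0.50685215 0.12291141 0.02903129] [0.66070098 0.19317751 0.04508848] [0.65048031 0.17467212 0.03401816]
scene bench -0.00029245810382277915 roller 514 ((540.3385620117188, -60.37639236450195), (33.485164642333984, 154.47044372558594), 89.38765716552734) 0.036664810875279064 [[462.8999938964844, -76.30000305175781], [617.4000244140625, -77.9000015258789], [617.7000122070312, -44.5], [463.29998779296875, -42.79999923706055]]
block 558 ((583.9005126953125, 162.30455017089844), (70.52011108398438, 168.70204162597656), 84.04267120361328) [[496.29998779296875, 136.0], [664.0999755859375, 118.5], [671.5, 188.60000610351562], [503.70001220703125, 206.10000610351562]] 0.03884209156490659
all 1744 ((568.37548828125, 126.5276107788086), (193.6336669921875, 218.21315002441406), 75.70496368408203) [[438.70001220703125, 59.599998474121094], [650.2000122070312, 5.800000190734863], [698.0, 193.39999389648438], [486.6000061035156, 247.3000030517578]]
stop 131 [0.519755   0.11925524 0.02905142] [0.66421731 0.18992611 0.03884209] [0.65705334 0.15393229 0.03424055]
```

View pics/crop.png

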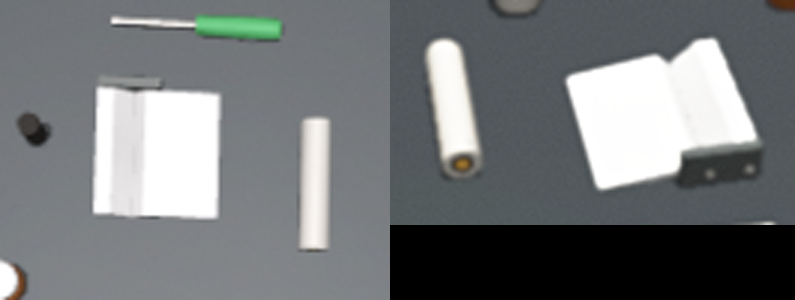

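The crop confirms the plain steel bar with free bench between it and the ramp, and the dark stop at the +x end. My plan is to push with open fingers, with the jaw line along the roller so both fingers touch it. First I'll approach and turn the tool.

Request:
play_rows:
  moves: [-1, 1, -0.52, 0, -0.73, -1, 1, -0.52, 0, -0.73, -1, 1, -0.52, 0, -0.73, -1, 1, -0.52, 0, -0.73, -1, 1, -0.52, 0, -0.73, -1, 1, -0.52, 0, -0.73, -1, 1, -0.52, 0, -0.73, -1, 1, -0.52, 0, -0.73, -1, 1, -0.52, 0, -0.73, -1, 1, -0.52, 0, -0.73]

```text
time: 0.93
position: [0.3106, -0.3942, 0.2263]
eef_rot: [-0.0, 0.705, 0.709, 0.0]
ft_force: [-0.6, -0.1, 0.0]
finger_gap: 1.004
grip_force: 0.0
```

Request:
play_rows:
  moves: [-1, 1, 1, 0, 0, -1, 1, 1, 0, 0, -1, 1, 1, 0, 0, -1, 1, 1, 0, 0, -1, 1, 1, 0, 0]

```text
time: 1.35
position: [0.4341, -0.2692, 0.2265]
eef_rot: [-0.0, 0.706, 0.708, 0.002]
ft_force: [0.4, 0.1, -0.5]
finger_gap: 1.0
grip_force: 0.0
```

Request:
play_rows:
  moves: [-1, 1, 0.9, 0, 0, -1, 1, 0.9, 0, 0, -1, 1, 0.9, 0, 0, -1, 1, 0.9, 0, 0, -1, 1, 0.9, 0, 0, -1, 1, 0.9, 0, 0]

```text
time: 1.85
position: [0.5388, -0.1526, 0.2261]
eef_rot: [-0.0, 0.706, 0.708, -0.0]
ft_force: [-0.8, -0.3, -0.8]
finger_gap: 0.999
grip_force: 0.0
```

Run:
```python
from h import *
c=camera("wrist"); cv2.imwrite("pics/w1.png",cv2.cvtColor(c["color"],cv2.COLOR_RGB2BGR)); np.save("w1.npy",cloud(c))
s=state(); print(s["time"],s["position"],s["eef_rot"],c["origin"])
```

```text
1.9 [ 0.53809562 -0.15384302  0.22613016] [-4.35895651e-04  7.06469266e-01  7.07743431e-01 -4.71180757e-04] [ 0.53868663 -0.08301781  0.38449697]
```

View pics/w1.png

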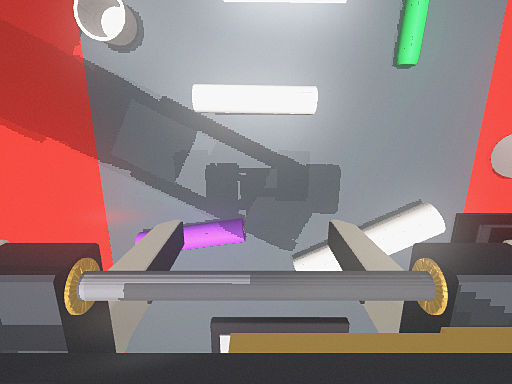

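The wrist view shows the steel roller at (255,99) with the ramp edge at the top (285,0). The purple bar (190,237) and large bar (370,240) lie well behind my descent spot. I'll look at the rest from nearer.

Request:
play_rows:
  moves: [-1, 1, 0, 0, 0, -1, 1, 0, 0, 0, -1, 1, 0, 0, 0, -1, 1, 0, 0, 0, -1, 1, 0, 0, 0]

```text
time: 2.32
position: [0.5374, -0.034, 0.2268]
eef_rot: [0.0, 0.706, 0.708, -0.0]
ft_force: [-0.1, -0.4, -0.2]
finger_gap: 0.998
grip_force: 0.0
```

Run:
```python
from h import *
c=camera("wrist"); cv2.imwrite("pics/w2.png",cv2.cvtColor(c["color"],cv2.COLOR_RGB2BGR)); w2=cloud(c);np.save("w2.npy",w2)
s=state(); print(s["time"],s["position"],c["origin"])
for n,w in(("w1",np.load("w1.npy")),("w2",w2)):
    X,Y,Z=w[...,0],w[...,1],w[...,2]
    m=(X>.44)&(X<.64)&(Y>-.1)&(Y<-.02)&(Z>.015)&(Z<.05); p=w[m]
    if len(p)>50:
        r=cv2.minAreaRect(p[:,:2].astype(np.float32)*1000); print(n,"roller",r,np.percentile(p[:,2],98))
# cradle: profile of z against y at a few x
X,Y,Z=[w2[...,i] for i in range(3)]
for x0 in(.52,.57,.62):
    m=(abs(X-x0)<.004)
    print(x0,[(round(y,3),round(float(np.nanmedian(Z[m&(abs(Y-y)<.002)]))*1000,1)) for y in np.arange(.03,.215,.006) if (m&(abs(Y-y)<.002)).any()])
m=(X>.45)&(X<.7)&(Y>.02)&(Y<.23)
q=w2[m&(Z>.029)&(Z<.06)]; r=cv2.minAreaRect(q[:,:2].astype(np.float32)*1000); print("stop",r,cv2.boxPoints(r).round(1).tolist())
q=w2[m&(Z>.02)&(Z<.029)]; r=cv2.minAreaRect(q[:,:2].astype(np.float32)*1000); print("blk",r,cv2.boxPoints(r).round(1).tolist())
q=w2[m&(Z>.005)&(Z<.028)]; r=cv2.minAreaRect(q[:,:2].astype(np.float32)*1000); print("all",r,cv2.boxPoints(r).round(1).tolist())
```

```text
2.3667 [ 0.53761428 -0.03519031  0.2268077 ] [0.5371331  0.03577131 0.3851791 ]
w1 roller ((537.1988525390625, -62.22643280029297), (33.346763610839844, 149.84860229492188), 89.3910903930664) 0.035120118215965224
w2 roller ((536.9264526367188, -62.13882827758789), (33.68751907348633, 149.76910400390625), 89.2401123046875) 0.03493159372973708
0.52 [(np.float64(0.03), 1.4), (np.float64(0.036), 0.8), (np.float64(0.042), 0.9), (np.float64(0.048), 1.0), (np.float64(0.054), 1.9), (np.float64(0.06), 2.8), (np.float64(0.066), 3.4), (np.float64(0.072), 4.4), (np.float64(0.078), 5.5), (np.float64(0.084), 6.2), (np.float64(0.09), 7.3), (np.float64(0.096), 7.9), (np.float64(0.102), 9.0), (np.float64(0.108), 9.9), (np.float64(0.114), 10.9), (np.float64(0.12), 11.9), (np.float64(0.126), 12.9), (np.float64(0.132), 13.8), (np.float64(0.138), 12.2), (np.float64(0.144), 6.0), (np.float64(0.15), 3.0), (np.float64(0.156), 8.4), (np.float64(0.162), 14.9)]
0.57 [(np.float64(0.03), 0.9), (np.float64(0.036), 1.1), (np.float64(0.042), 1.3), (np.float64(0.048), 1.1), (np.float64(0.054), 1.6), (np.float64(0.06
[... 1120 characters left out ...]
5146484, 12.626510620117188), 89.40150451660156) [[646.2000122070312, 117.30000305175781], [658.7999877929688, 117.19999694824219], [659.2999877929688, 160.39999389648438], [646.7000122070312, 160.5]]
blk ((646.836181640625, 142.03656005859375), (15.711920738220215, 52.69505310058594), 20.412506103515625) [[630.2999877929688, 164.0], [648.7000122070312, 114.5999984741211], [663.4000244140625, 120.0999984741211], [645.0, 169.5]]
all ((578.9075927734375, 114.9351806640625), (158.80899047851562, 101.03717803955078), 0.13070787489414215) [[499.3999938964844, 165.3000030517578], [499.6000061035156, 64.19999694824219], [658.4000244140625, 64.5999984741211], [658.2000122070312, 165.60000610351562]]
```

View pics/w2.png

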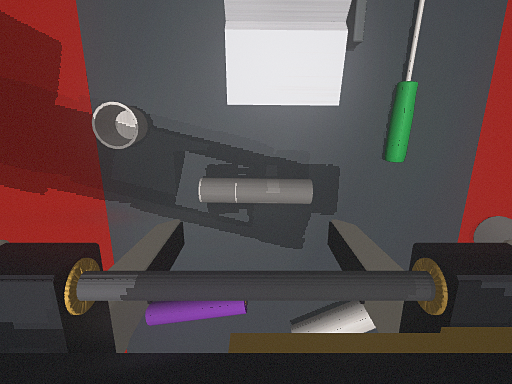

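The wrist view shows the ramp edge at row 104, the stop at (358,20) and the roller at (255,190). The rest's origin is about (0.5615, 0.148) with yaw about -0.01, and the roller's centre is at (0.537, -0.062) and nearly parallel to it. I'll back off and descend behind the roller.

Request:
play_rows:
  moves: [-1, -0.67, 0, 0, 0, -1, -0.67, 0, 0.3, 0, -1, -0.67, 0, 0.6, 0, -1, -0.67, 0, 0.9, 0, -1, -0.67, 0, 1, 0, -1, -0.67, 0, 1, 0]

```text
time: 2.87
position: [0.5348, -0.1164, 0.1024]
eef_rot: [-0.004, 0.708, 0.706, -0.002]
ft_force: [0.6, 0.3, 0.5]
finger_gap: 1.001
grip_force: 0.0
```

Request:
play_rows:
  moves: [-1, 0, 0, 0.25, 0, -1, 0, 0, 0.5, 0, -1, 0, 0, 0.65, 0, -1, 0, 0, 0.72, 0, -1, 0, 0, 0.72, 0, -1, 0, 0, 0.72, 0]

```text
time: 3.37
position: [0.5391, -0.1157, 0.0214]
eef_rot: [0.001, 0.707, 0.707, 0.0]
ft_force: [0.2, 0.5, -0.5]
finger_gap: 1.002
grip_force: 0.0
```

Request:
play_rows:
  moves: [-1, 0.1, 0, 0, 0, -1, 0.18, 0, 0, 0, -1, 0.26, 0, 0, 0, -1, 0.34, 0, 0, 0, -1, 0.42, 0, 0, 0, -1, 0.5, 0, 0, 0, -1, 0.5, 0, 0, 0, -1, 0.5, 0, 0, 0]

```text
time: 4.03
position: [0.538, -0.0535, 0.0202]
eef_rot: [-0.0, 0.706, 0.708, -0.0]
ft_force: [-0.5, 0.2, 1.2]
finger_gap: 1.002
grip_force: 0.0
```

```bash
cat >> h.py <<'E'
def roller(name="top",lo=.016):
    w=cloud(camera(name)); X,Y,Z=[w[...,i] for i in range(3)]
    s=state(); ty=s["position"][1]
    m=(X>.42)&(X<.645)&(Y>ty+.006)&(Y<.2)&(Z>lo)&(Z<.06); p=w[m]
    r=cv2.minAreaRect(p[:,:2].astype(np.float32)*1000)
    print(name,s["time"],"tcp",s["position"].round(4),"F",s["ft_force"].round(1),len(p),r,np.percentile(p[:,2],97))
E
python3 - <<'E'
from h import *
c=None
for i in range(4): roller("wrist",.02)
c=camera("wrist"); cv2.imwrite("pics/w3.png",cv2.cvtColor(c["color"],cv2.COLOR_RGB2BGR))
E
```

```text
wrist 4.0833 tcp [ 0.5381 -0.0541  0.0202] F [-0.6 -0.2 -0.8] 17700 ((536.794189453125, -22.120849609375), (150.867919921875, 52.18947219848633), 0.16585847735404968) 0.05110151422559169
wrist 4.1333 tcp [ 0.5382 -0.0545  0.0202] F [-0.2 -0.   0.3] 17775 ((536.5987548828125, -20.389616012573242), (150.51438903808594, 56.260528564453125), 0.12071584165096283) 0.05082396357791859
wrist 4.1833 tcp [ 0.5382 -0.0547  0.0202] F [ 0.2 -0.3 -0.4] 18329 ((536.4796752929688, -18.582027435302734), (150.64004516601562, 60.39704132080078), 0.10376307368278503) 0.050386230065065304
wrist 4.2333 tcp [ 0.5382 -0.0549  0.0202] F [ 1.1 -1.   0.8] 18283 ((536.4653930664062, -17.147167205810547), (150.427978515625, 63.424564361572266), 0.03384875878691673) 0.050444824757675755
```

View pics/w3.png

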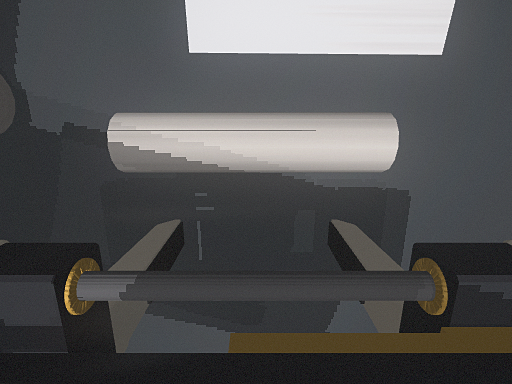

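The roller is rolling freely at about 75 mm/s, straight, with its centre near y = -0.002. I'll follow it.

Request:
play_rows:
  moves: [-1, 0.05, 0, 0, 0, -1, 0.1, 0, 0, 0, -1, 0.15, 0, 0, 0, -1, 0.2, 0, 0, 0, -1, 0.25, 0, 0, 0, -1, 0.3, 0, 0, 0, -1, 0.35, 0, 0, 0, -1, 0.4, 0, 0, 0, -1, 0.45, 0, 0, 0, -1, 0.5, 0, 0, 0]

```text
time: 5.12
position: [0.538, 0.0062, 0.0203]
eef_rot: [-0.0, 0.706, 0.708, 0.0]
ft_force: [1.0, -0.7, -1.0]
finger_gap: 1.001
grip_force: 0.1
```

```bash
cat >> h.py <<'E'
def rol2():
    # upper-surface ridge of roller, wrist view: edges at fixed x
    w=cloud(camera("wrist")); X,Y,Z=[w[...,i] for i in range(3)]
    s=state(); tx,ty,_=s["position"]
    m=(abs(X-tx)<.035)&(Y>ty-.02)&(Y<.2)&(Z>.0)&(Z<.06)
    q=w[m]
    for x0 in(-.03,0,.03):
        a=q[abs(q[:,0]-tx-x0)<.004]; k=a[:,2]>np.percentile(a[:,2],99)-.004
        print(x0,"ridge y",a[k,1].mean().round(4),"z",np.percentile(a[:,2],99).round(4),end="; ")
    print(s["time"],"tcp",s["position"].round(4),s["ft_force"].round(1))
E
python3 - <<'E'
from h import *
rol2();rol2()
E
```

```text
-0.03 ridge y 0.0305 z 0.0346; 0 ridge y 0.0305 z 0.0346; 0.03 ridge y 0.0308 z 0.0345; 5.1667 tcp [0.5378 0.0071 0.0202] [-0.4  1.6 -0.4]
-0.03 ridge y 0.0342 z 0.0344; 0 ridge y 0.0342 z 0.0346; 0.03 ridge y 0.0343 z 0.0345; 5.2167 tcp [0.5379 0.0066 0.0202] [ 0.2 -0.1  0.3]
```

Request:
play_rows:
  moves: [-1, 0.05, 0, 0, 0, -1, 0.1, 0, 0, 0, -1, 0.15, 0, 0, 0, -1, 0.2, 0, -0.01, 0, -1, 0.25, 0, -0.01, 0, -1, 0.3, 0, -0.02, 0, -1, 0.35, 0, -0.03, 0, -1, 0.4, 0, -0.03, 0, -1, 0.45, 0, -0.04, 0, -1, 0.5, 0, -0.04, 0]

```text
time: 6.05
position: [0.538, 0.0661, 0.0253]
eef_rot: [0.0, 0.706, 0.708, 0.0]
ft_force: [0.3, -2.1, 0.9]
finger_gap: 1.003
grip_force: 1.2
```

Run:
```python
from h import *
rol2();rol2()
```

```text
-0.03 ridge y 0.0906 z 0.0415; 0 ridge y 0.0907 z 0.0416; 0.03 ridge y 0.0905 z 0.0416; 6.1 tcp [0.5378 0.0672 0.0251] [ 0.5  1.  -0.8]
-0.03 ridge y 0.0932 z 0.042; 0 ridge y 0.0932 z 0.0421; 0.03 ridge y 0.0931 z 0.0421; 6.15 tcp [0.5376 0.0668 0.025 ] [ 0.8 -0.1  0.6]
```

Request:
play_rows:
  moves: [-1, 0.05, 0, -0.01, 0, -1, 0.1, 0, -0.01, 0, -1, 0.15, 0, -0.02, 0, -1, 0.2, 0, -0.02, 0, -1, 0.25, 0, -0.03, 0, -1, 0.3, 0, -0.03, 0, -1, 0.35, 0, -0.04, 0, -1, 0.39, 0, -0.04, 0, -1, 0.42, 0, -0.04, 0, -1, 0.44, 0, -0.04, 0]

```text
time: 6.98
position: [0.5376, 0.1192, 0.0297]
eef_rot: [-0.0, 0.706, 0.708, 0.0]
ft_force: [0.0, 0.4, -0.9]
finger_gap: 1.001
grip_force: 0.0
```

Run:
```python
from h import *
rol2();rol2()
```

```text
-0.03 ridge y 0.1492 z 0.0427; 0 ridge y 0.149 z 0.0426; 0.03 ridge y 0.1489 z 0.0427; 7.0333 tcp [0.5376 0.1193 0.0297] [0.3 0.  0.1]
-0.03 ridge y 0.1491 z 0.0426; 0 ridge y 0.149 z 0.0428; 0.03 ridge y 0.1487 z 0.0428; 7.0833 tcp [0.5376 0.1189 0.0297] [ 0.1 -1.   0.7]
```

The roller is seated straight, with its ridge at y = 0.149 and its top at z = 0.0427. Now I'll retreat, close the fingers, and go to its -x end.

Request:
play_rows:
  moves: [-1, -0.1, 0, 0, 0, -1, -0.12, 0, -0.25, 0, -1, -0.12, 0, -0.55, 0, -1, 0, -0.3, -0.6, 0, 1, 0.1, -0.6, -0.6, 0, 1, 0.25, -0.85, -0.6, 0, 1, 0.25, -0.98, -0.6, 0, 1, 0.25, -0.98, -0.6, 0, 1, 0.25, -0.98, -0.6, 0, 1, 0.25, -0.98, -0.6, 0]
  newtons: 40

```text
time: 7.92
position: [0.4218, 0.1474, 0.1023]
eef_rot: [0.001, 0.707, 0.707, 0.001]
ft_force: [-0.7, 0.2, -0.3]
finger_gap: 0.617
grip_force: 0.0
```

```bash
cat >> h.py <<'E'
def seat(name):
    w=cloud(camera(name)); X,Y,Z=[w[...,i] for i in range(3)]
    m=(X>.42)&(X<.66)&(abs(Y-.148)<.009)&(Z>.036)&(Z<.05); p=w[m]
    s=state(); f=np.polyfit(p[:,0],p[:,1],1)
    print(name,s["time"],s["position"].round(4),s["ft_force"].round(1),"gap",s["finger_gap"],"x",np.percentile(p[:,0],[0,1,99,100]).round(4),"y@.5",np.polyval(f,.5).round(4),"slope",f[0].round(4),"z",np.percentile(p[:,2],98).round(4))
E
python3 - <<'E'
from h import *
seat("wrist");seat("top");seat("scene")
E
```

```text
wrist 7.9667 [0.422  0.1474 0.1022] [ 0.5 -0.7 -0.3] gap 0.5775755550456424 x [0.4614 0.4621 0.6097 0.6124] y@.5 0.1486 slope 0.0012 z 0.0432
top 8.0167 [0.4219 0.1475 0.102 ] [-0.7 -0.5  0. ] gap 0.534537689806467 x [0.5503 0.5504 0.653  0.6568] y@.5 0.1492 slope -0.0107 z 0.0476
scene 8.0667 [0.4216 0.1475 0.1019] [-0.1  0.1  0.3] gap 0.48809099086752844 x [0.4631 0.4674 0.653  0.6584] y@.5 0.1478 slope 0.0056 z 0.044
```

Request:
play_rows:
  moves: [1, 0.01, 0, 0, 0, 1, 0.01, 0, 0, 0, 1, 0.01, 0, 0, 0, 1, 0.01, 0, 0, 0, 1, 0.01, 0, 0.15, 0, 1, 0.01, 0, 0.3, 0, 1, 0.01, 0, 0.45, 0, 1, 0.01, 0, 0.58, 0, 1, 0.01, 0, 0.64, 0, 1, 0.01, 0, 0.64, 0]

```text
time: 8.9
position: [0.419, 0.1492, 0.0237]
eef_rot: [-0.001, 0.706, 0.708, -0.001]
ft_force: [0.6, -0.4, 0.3]
finger_gap: 0.008
grip_force: 0.0
```

Run:
```python
from h import *
seat("wrist")
c=camera("wrist"); cv2.imwrite("pics/w4.png",cv2.cvtColor(c["color"],cv2.COLOR_RGB2BGR))
```

```text
wrist 8.95 [0.4197 0.1493 0.0246] [ 0.2 -0.4  0.2] gap 0.0073264550973812645 x [0.4203 0.4225 0.5557 0.5598] y@.5 0.1503 slope -0.0437 z 0.0454
```

View pics/w4.png

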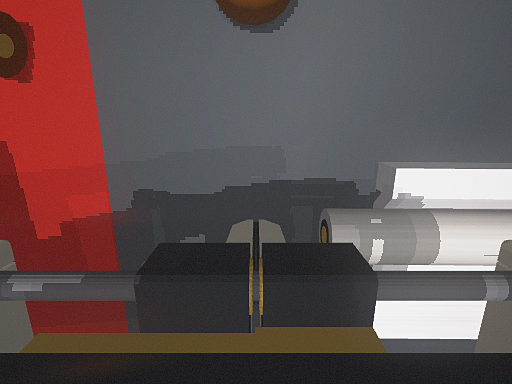

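The closed fingers are at (257,232), in line with the roller's end at (325,232), with a clear gap between them. I'll push gently towards +x.

Request:
play_rows:
  moves: [1, 0, 0.06, 0, 0, 1, 0, 0.12, 0, 0, 1, 0, 0.16, 0, 0, 1, 0, 0.2, 0, 0, 1, 0, 0.24, 0, 0, 1, 0, 0.28, 0, 0, 1, 0, 0.32, 0, 0, 1, 0, 0.36, 0, 0, 1, 0, 0.4, 0, 0, 1, 0, 0.43, 0, 0]

```text
time: 9.83
position: [0.4724, 0.1493, 0.0249]
eef_rot: [0.0, 0.707, 0.708, 0.0]
ft_force: [-2.6, -0.2, 0.0]
finger_gap: 0.006
grip_force: 1.2
```

```bash
cat >> h.py <<'E'
def ends():
    w=cloud(camera("wrist")); X,Y,Z=[w[...,i] for i in range(3)]
    s=state()
    m=(X>s["position"][0]-.01)&(X<.6)&(abs(Y-.157)<.004)&(Z>.03)&(Z<.0425); print("near end x",np.percentile(X[m],[0,1,3]).round(4),m.sum(),s["position"].round(4),s["ft_force"].round(1))
E
python3 - <<'E'
from h import *
ends();ends()
E
```

```text
near end x [0.4634 0.466  0.471 ] 3764 [0.4734 0.1493 0.0251] [-0.8 -0.2 -0.9]
near end x [0.4633 0.4658 0.4708] 3771 [0.4732 0.1494 0.0251] [ 0.3  0.4 -1.1]
```

Request:
play_rows:
  moves: [1, 0, 0.02, 0, 0, 1, 0, 0.03, 0, 0, 1, 0, 0.04, 0, 0, 1, 0, 0.04, 0, 0]

```text
time: 10.27
position: [0.4765, 0.1494, 0.0251]
eef_rot: [-0.0, 0.706, 0.708, -0.0]
ft_force: [-3.2, -0.1, 0.2]
finger_gap: 0.015
grip_force: 1.5
```

Request:
play_rows:
  moves: [1, 0, 0.01, 0, 0, 1, 0, 0.02, 0, 0, 1, 0, 0.02, 0, 0]

```text
time: 10.52
position: [0.4794, 0.1494, 0.0251]
eef_rot: [0.0, 0.707, 0.708, 0.0]
ft_force: [-3.1, 0.6, 0.7]
finger_gap: 0.006
grip_force: 1.2
```

Request:
play_rows:
  moves: [1, 0, 0.01, 0, 0, 1, 0, 0.02, 0, 0, 1, 0, 0.02, 0, 0]

```text
time: 10.77
position: [0.4814, 0.1494, 0.025]
eef_rot: [-0.0, 0.707, 0.708, -0.0]
ft_force: [-3.4, -0.2, 1.1]
finger_gap: 0.003
grip_force: 1.9
```

Request:
play_rows:
  moves: [1, 0, 0.01, 0, 0, 1, 0, 0.02, 0, 0, 1, 0, 0.02, 0, 0]

```text
time: 11.02
position: [0.4814, 0.1494, 0.0246]
eef_rot: [-0.002, 0.706, 0.708, -0.002]
ft_force: [-8.7, -0.1, 5.5]
finger_gap: 0.002
grip_force: 4.6
```

Request:
play_rows:
  moves: [1, 0, 0.01, 0, 0, 1, 0, 0.02, 0, 0, 1, 0, 0.02, 0, 0]

```text
time: 11.27
position: [0.4813, 0.1495, 0.0242]
eef_rot: [-0.003, 0.706, 0.708, -0.004]
ft_force: [-14.8, 0.2, 7.8]
finger_gap: 0.003
grip_force: 7.3
```

Run:
```python
from h import *
ends()
c=camera("top"); cv2.imwrite("pics/t2.png",cv2.resize(cv2.cvtColor(c["color"],cv2.COLOR_RGB2BGR)[125:240,170:320],None,fx=5,fy=5))
```

```text
near end x [0.4714 0.4738 0.4784] 3609 [0.4814 0.1495 0.0242] [-13.4   0.1   7.4]
```

The force jumped and motion stopped at 0.4814, so the roller is against the stop. I'll back off straight, then rise.

Request:
play_rows:
  moves: [1, 0, -0.03, 0, 0, 1, 0, -0.06, 0, 0, 1, 0, -0.15, 0, 0, 1, 0, -0.3, 0, 0, 1, 0, -0.45, 0, 0, 1, 0, -0.45, -0.3, 0, 1, 0, -0.45, -0.6, 0, 1, 0, -0.45, -0.9, 0, 1, 0, -0.45, -0.9, 0, 1, 0, -0.45, -0.9, 0]

```text
time: 12.2
position: [0.4353, 0.1496, 0.1358]
eef_rot: [0.003, 0.706, 0.708, 0.003]
ft_force: [0.4, -1.1, -0.1]
finger_gap: 0.006
grip_force: 0.0
```

Run:
```python
from h import *
seat("wrist")
c=camera("wrist"); w=cloud(c); X,Y,Z=[w[...,i] for i in range(3)]
m=(abs(Y-.1)<.03)&(Z>.002)&(Z<.02)&(X>.46)&(X<.53); print("ramp left edge x",np.percentile(X[m],[0,1]))
cv2.imwrite("pics/w5.png",cv2.cvtColor(c["color"],cv2.COLOR_RGB2BGR))
seat("wrist")
```

```text
wrist 12.25 [0.4337 0.1494 0.134 ] [-0.9 -0.2 -0.4] gap 0.004660535701951902 x [0.4967 0.4972 0.6549 0.6575] y@.5 0.1487 slope -0.0007 z 0.0432
ramp left edge x [0.46009876 0.46493361]
wrist 12.35 [0.4318 0.1492 0.1321] [-0.2  0.2  0.7] gap 0.005381297238565113 x [0.4964 0.4972 0.6553 0.6579] y@.5 0.1486 slope -0.0005 z 0.0431
```

View pics/w5.png

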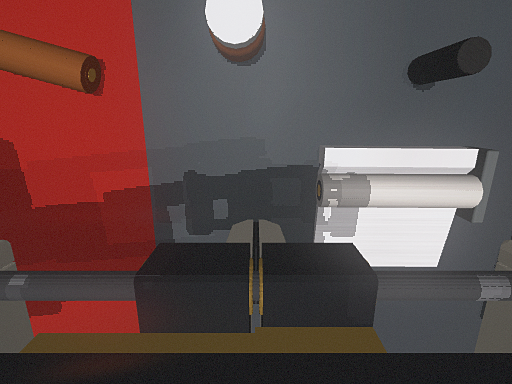

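The picture shows the roller in the V, with its far end against the stop at (483,190) and its near end at x = 0.4966 (0.4965 expected). The hand is clear and the roller is still.

```bash
python3 -c "
from h import *
print(order.finish_job())"
```

```text
the job is handed in; nothing more can be done
None
```

The job is handed in. At the last check the roller lay still and straight in the V, its near end within a millimetre of where it should be with the other end against the stop plate, and the hand was clear; I did not re-measure the bystanders.

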